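Tip the glue bottle into its cradle and push it home

TASK

The white glue bottle stands on the open end of its wooden cradle. Push it over with the fingertips so that it lies down in the cradle, between the two side rails with the nozzle towards the rubber stop; then push on its base until the nozzle tip is fully home against the stop, and back away; only push: never pinch or lift the bottle, and leave the two thread spools and the roll of masking tape beside the cradle where they are.

Things in the scene. Friction and masses are not known exactly. Their poses are not given: they have to be found in the camera images.
- glue_bottle: white round glue bottle with green nozzle, 50 to 95 g, standing loose on the cradle's bed. Body 40 mm in diameter up to 70 mm, shoulder narrowing to 92 mm, then a nozzle under 20 mm wide, to 122 mm in all. Pushed 50 to 75 mm up it tips rather than slides. Origin: centre of its underside; z axis along the bottle from base to nozzle; its turn about that axis is random and does not matter
- nozzle_tip (a point): tip of the bottle's nozzle, on the bottle's axis, 122 mm from the base
- bottle_middle (a point): point on the bottle's axis 46 mm from the base, half-way up the wide body
- cradle: fixed cradle, open at its -x end. Plywood bed 262 mm long (x), 86 wide (y), top 6 mm above the table. Origin: bed centre, at table height; x points to the stop. Rails from x = -65 to 125, inner faces at y = -24 and 24, tops 20 mm high. Bottle stands at x = -85 to -60, y = 0; tipped to +x it lies between the rails, axis 26 mm high, nozzle 30 to 75 mm short of the stop
- stop_face (a point): centre of the black rubber pad (46 mm wide, 7 to 45 mm above the table) on the upright wooden end stop (76 mm wide, 48 mm tall) at the cradle's +x end; 120 mm from the cradle's origin along its x, 26 mm above the table. The lying bottle slides along the bed at a light push on its base until its nozzle meets this
- red_spool: spool of red thread standing beside the cradle, 34 mm in diameter, 45 mm tall; origin at the centre of its underside; to be left alone
- green_spool: spool of green thread standing beside the cradle, 34 mm in diameter, 45 mm tall; origin at the centre of its underside; to be left alone
- masking_tape: roll of masking tape lying flat beside the cradle, 81 mm in diameter, 18 mm high; origin at the centre of its underside; to be left alone

How it is judged:
On the way:
1. the bottle has been tipped over and lies in the cradle between the rails, nozzle towards the stop (angle between glue_bottle's own z axis and vertical between 1.45 and 1.69 rad and y of nozzle_tip in the frame of cradle between -0.013 and 0.013 m and y of glue_bottle in the frame of cradle between -0.013 and 0.013 m and height (world z) of each of nozzle_tip, glue_bottle below 0.036 m and x of nozzle_tip in the frame of cradle above 0 m), for 0.1 s.
At the end, for the whole second after the job is handed in: The bottle lies at rest on the cradle's bed (axis within 7 degrees of level, base and nozzle tip each within 13 mm of the cradle's centre line and no more than 36 mm above the table), with its nozzle tip within 5 mm of the rubber stop (all of step 1 and x of nozzle_tip in the frame of stop_face above -0.005 m and linear speed of glue_bottle below 0.02 m/s); the robot touches nothing.
It fails at once if the bottle is lifted: its middle more than 75 mm, or the centre of its base more than 50 mm, above the table (height (world z) of bottle_middle above 0.075 m or height (world z) of glue_bottle above 0.05 m).
It fails at once if a spool or the tape roll is shifted by more than 15 mm or tipped (distance of any of red_spool, green_spool, masking_tape from where it was at the start of the episode above 0.015 m or angle between any of red_spool, green_spool, masking_tape's own z axis and vertical above 0.3 rad).
It also fails if it takes over 40 s, if anything falls off the work surface, if the arm or the gripper's body presses on something with over 40 N, if the wrist force passes 120 N, or if a joint passes its speed limit or range.

ROBOT

A 6-joint arm with a two-finger parallel gripper is mounted at the origin on a cart in front of the work surface, level with it; the furniture and walls round the work are solid. World frame = base frame: x ahead of the robot, y to its left, z up, the work surface at z = 0. Lengths are in m, angles in rad, forces in N, time in s.
With the tool pointing down it reaches from about 0.3 to 0.875 m from the base axis. Payload 6.4 kg.
Tool frame: the origin (TCP) lies at the very end of the fingers, on their centre line; the grasp point (between the pads) lies 19 mm behind it; z points along the fingers, y is the line along which they close (so a half turn about z gives the same grasp; the last joint's range is limited). The gripper opens to 85 mm and grips with 20 to 120 N. Pads are 22 mm wide; open, the fingers measure 114 mm over their backs; the gripper's body (76 mm by 85 mm) begins 54 mm behind the grasp point. The pads swing forward as they close: fully open they stand 13 mm farther back than shut.
Start: joints at [-1.442, 0.181, 1.607, -0, 1.354, -0.206], TCP at [0.189, -0.543, 0.231] pointing down, gripper open.
Joint ranges: [-2.99, 2.99], [-0.89, 2.07], [0.3, 2.58], [-1.14, 4.28], [0, 2.63], [-3.12, 3.12]. Speed limits (rad/s): [2.57, 2.57, 3.01, 3.14, 3.14, 3.14].

INTERFACE

Orientations are given as a unit quaternion [w, x, y, z].
In Python, from bench import ctrl, cam, workorder gives the robot as it stands (ctrl), with the cameras (cam) and the job (workorder).
- The arm moves only by the shell command python3 jog.py 'ROWS'. ROWS is a JSON list of rows, 1 to 10 of them, each an object with the fields dx, dy, dz (the shift in a scale on which 1.0 is 0.5 m), rx, ry, rz (a rotation vector in shares of 4 rad (1.0 is 4 rad)), jaw (the opening from 0.0 (shut) to 1.0 (fully open)); a field left out counts as zero (the opening has to be given); each row is the pose to reach, as a shift and turn from the pose commanded when the command began, along the tool's axes at that moment; what a row does not reach only later rows make up. A row lasts 1/8 s, in which the tool goes at most 0.0625 m and 0.188 rad, less where a joint would pass 70% of its speed; a pose out of reach is approached as far as the arm can. The fingers move at their own pace and stop on an object; the grip force is fixed at half the most. Time passes only in rows, so rows that do not move let the fingers close. It prints the time, the measured TCP pose, the force, the opening and the grip force at its end. Input that does not fit is refused with a message, and nothing moves.
- ctrl.get_obs(): the state, without advancing time (a new reading comes with each control period).
- cam.camera(name): name is "scene" or "top"; returns the picture (480x640x3 uint8, blue, green, red); there is no depth.
- cam.camera_params(name): a dict with "fovy" (degrees; the focal length in pixels is half the picture's height over the tangent of half this angle, whatever the lens; pixels are square), "cx", "cy" (the principal point, pixels), "view" (4x4, takes a point from world to camera coordinates). Camera axes: x right, y up, looking along -z (the intrinsics and any distortion apply to the point x, -y, -z); pixel columns grow to the right and rows downward; lengths in m; the calibration is good to about 2 mm. A picture is of the moment at which its call begins. camera_params takes no time and is no camera call.
- workorder.hand_in(): hands the job in; it is judged then, once.
The state is a dict: "time_s": time; "q": joint angles; "dq": joint speeds; "joint_efforts": joint torques, N m; "eef_pos": TCP position; "eef_rot": TCP orientation; "wrist_force": force on the tool from outside, world axes, zero at the start; "torque": the same for the moment, N m; "opening": opening from 0.0 (shut) to 1.0 (fully open); "grasp_force": force on a finger pad.
Only numpy, scipy, OpenCV 4.12 (cv2) and the standard library are available. Lean on these libraries where they do the work, as an engineer would, in place of code of your own. Each camera call takes 0.05 s, during which the arm holds its last target. There are 200 camera calls.

## Working session

There is one attempt and no reset: what is moved stays moved. The work goes in short steps, Python scripts to look and compute and a shell command to move; the robot and the scene stay as the last step left them, time stands still between calls to the robot, and variables do not carry over. Pictures are saved under pics/ and viewed, at most 10 in all, crops included, and the job is handed in when it is done.

```bash
ls; mkdir -p pics; python3 - <<'E'
from bench import ctrl, cam, workorder
import cv2
for n in("scene","top"):
    cv2.imwrite(f"pics/{n}0.png",cam.camera(n)); print(n,cam.camera_params(n))
o=ctrl.get_obs();print(o["eef_pos"],o["eef_rot"],o["time_s"],o["opening"])
E
```

```text
bench.py
jog.py
pics
scene {'fovy': 49.50416831176817, 'cx': 316.06417235132903, 'cy': 233.96720320403722, 'view': array([[ 0.90287853, -0.42948136, -0.01887111, -0.59558312],
       [ 0.33096947,  0.6664265 ,  0.66808303, -0.04296226],
       [-0.274353  , -0.60944359,  0.74384739, -0.93632299],
       [ 0.        ,  0.        ,  0.        ,  1.        ]])}
top {'fovy': 50.24509459741851, 'cx': 316.3710487751554, 'cy': 232.7326788444111, 'view': array([[ 0.00725072, -0.99993495, -0.00880523, -0.26456811],
       [ 0.99482986,  0.00632116,  0.10135874, -0.54324838],
       [-0.10129649, -0.00949463,  0.99481097, -0.91638809],
       [ 0.        ,  0.        ,  0.        ,  1.        ]])}
[ 0.18888065 -0.54258021  0.23049487] [-7.63153909e-04  9.86020800e-01  1.66620525e-01  2.06553196e-05] 0.1 0.9974215425583421
```

View pics/scene0.png

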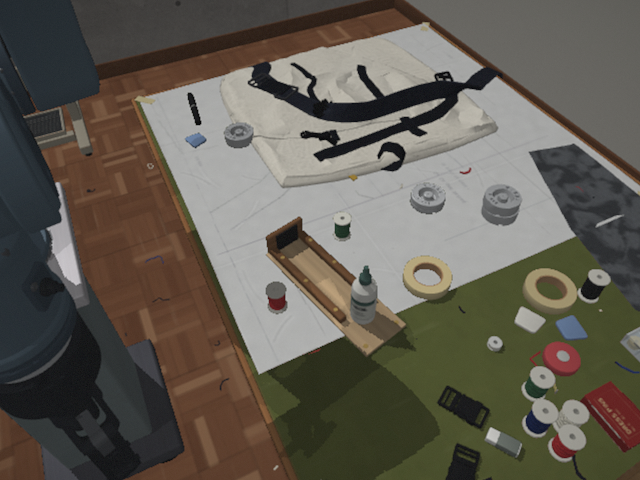

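View pics/top0.png

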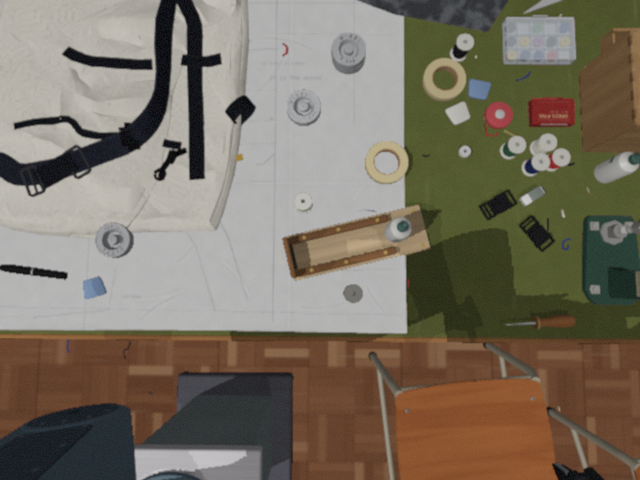

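The scene image shows the cradle with its stop at about (287,237) and the bottle at (364,295). In the top view the cradle runs from (290,258) at the stop to (422,225) at the open end, with the bottle at (398,229), the spools at (303,202) and (353,293), and the tape at (386,161). I'll zoom in next.

```bash
cat > h.py <<'E'
import numpy as np
from bench import ctrl, cam, workorder
P={n:cam.camera_params(n) for n in("scene","top")}
def ray(n,u,v):
    p=P[n];f=240/np.tan(np.radians(p["fovy"])/2)
    R=p["view"][:3,:3];t=p["view"][:3,3]
    return -R.T@t, R.T@np.array([(u-p["cx"])/f,-(v-p["cy"])/f,-1])
def onz(n,u,v,z):
    c,d=ray(n,u,v);return c+d*(z-c[2])/d[2]
def tri(a,b):
    (c1,d1),(c2,d2)=ray("scene",*a),ray("top",*b)
    s=np.linalg.lstsq(np.c_[d1,-d2],c2-c1,rcond=None)[0]
    p,q=c1+s[0]*d1,c2+s[1]*d2
    return (p+q)/2,np.linalg.norm(p-q)
E
python3 - <<'E'
import cv2
a=cv2.imread("pics/top0.png")[195:295,275:435]
b=cv2.imread("pics/scene0.png")[210:360,255:415]
cv2.imwrite("pics/c0.png",cv2.resize(a,None,fx=5,fy=5,interpolation=2))
cv2.imwrite("pics/c1.png",cv2.resize(b,None,fx=4,fy=4,interpolation=2))
E
```

```text
(no output)
```

View pics/c0.png

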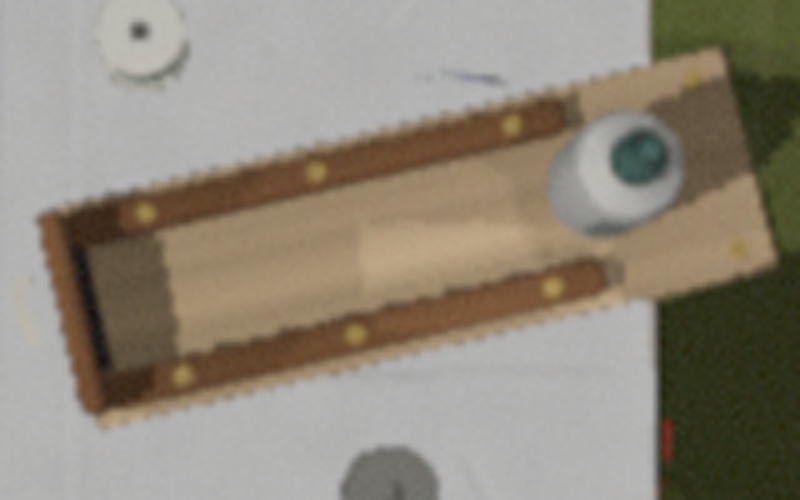

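View pics/c1.png

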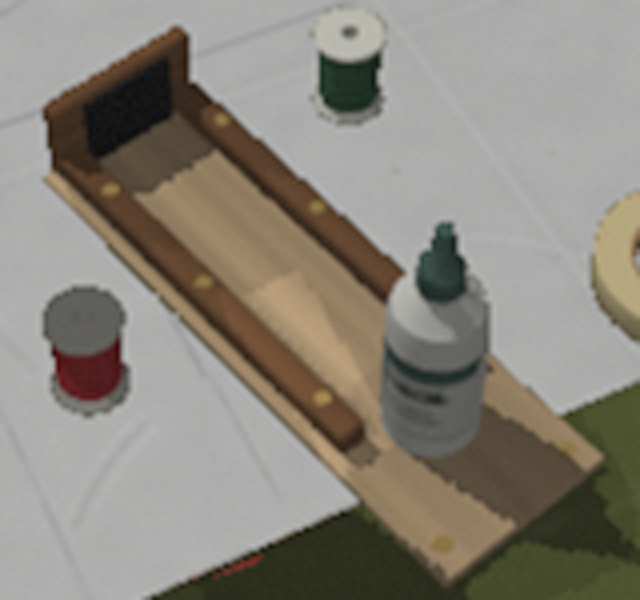

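```bash
python3 - <<'E'
from h import *
np.set_printoptions(precision=4,suppress=True)
T=lambda x,y,z:onz("top",x/5+275,y/5+195,z)
S=lambda x,y,z:onz("scene",x/4+255,y/4+210,z)
U=[(146,212),(316,171),(512,125)];L=[(183,375),(356,334),(552,287)]
u=np.array([T(*p,.02) for p in U]);l=np.array([T(*p,.02) for p in L]);print(u,l)
us=np.array([S(*p,.02) for p in[(221,120),(317,207)]]);ls=np.array([S(*p,.02) for p in[(110,190),(204,282),(322,398)]]);print("scene",us,ls)
m=(u+l)/2
d=m[0]-m[2];d[2]=0;d/=np.linalg.norm(d);n=np.array([-d[1],d[0],0])
print("axis",d,np.degrees(np.arctan2(d[1],d[0])),"railsep",(u-l)@n)
e=[T(720,50,.006),T(776,262,.006)];print("open",e,np.linalg.norm(e[0]-e[1]))
es=[S(604,460,.006),S(446,580,.006)];print("open scene",es)
em=(e[0]+e[1])/2; o=em+d*.131; o[2]=0
print("origin",o,"n-offset of screws mid",(m-o)@n)
F=lambda p:np.array([(p-o)@d,(p-o)@n,p[2]])
for p in(T(42,215,.048),T(95,410,.048),T(100,422,.006),S(185,30,.048),S(128,107,.026)):print("stop",F(p))
t,err=tri((446/4+255,226/4+210),(643/5+275,150/5+195));print("tip",t,err,F(t))
print("nozzle top plane",F(T(643,150,.122)),F(S(446,226,.122)))
print("bottle base front",F(S(436,455,.006)),"spools",F(T(141,30,.045)),F(T(390,492,.045)),"tape",F(onz("top",386,161,.018)))
o_=ctrl.get_obs();print(F(o_["eef_pos"]))
E
```

```text
[[ 0.5369 -0.2383  0.02  ]
 [ 0.5525 -0.3013  0.02  ]
 [ 0.5702 -0.374   0.02  ]] [[ 0.4767 -0.2525  0.02  ]
 [ 0.4922 -0.3162  0.02  ]
 [ 0.51   -0.3885  0.02  ]]
scene [[ 0.5356 -0.2376  0.02  ]
 [ 0.5515 -0.3007  0.02  ]] [[ 0.4757 -0.2528  0.02  ]
 [ 0.4915 -0.3156  0.02  ]
 [ 0.5095 -0.3882  0.02  ]]
axis [-0.2384  0.9712  0.    ] 103.79459535915197 railsep [-0.0618 -0.0622 -0.0619]
open [array([ 0.601 , -0.4542,  0.006 ]), array([ 0.5209, -0.4741,  0.006 ])] 0.08258932012106482
open scene [array([ 0.6003, -0.4547,  0.006 ]), array([ 0.5189, -0.4734,  0.006 ])]
origin [ 0.5297 -0.3369  0.    ] n-offset of screws mid [0.0005 0.0004 0.0005]
stop [ 0.1304 -0.0354  0.048 ]
stop [0.1277 0.0371 0.048 ]
stop [0.1289 0.0408 0.006 ]
stop [ 0.127  -0.0356  0.048 ]
stop [0.1233 0.0004 0.026 ]
tip [ 0.5489 -0.4054  0.1269] 0.0009421100451996837 [-0.0711 -0.0024  0.1269]
nozzle top plane [-0.0717 -0.0023  0.122 ] [-0.0686 -0.0056  0.122 ]
bottle base front [-0.0872  0.0086  0.006 ] spools [ 0.0803 -0.0931  0.045 ] [0.0321 0.0898 0.045 ] tape [-0.0889 -0.1355  0.018 ]
[-0.1185  0.38    0.2305]
```

Both views agree to about 1.5 mm. The screw spacing matches the rails, and the tip height of 0.127 matches the expected 0.128. The bottle is at cradle x ≈ -0.070, y ≈ -0.003. Now I'll work out the move to a point behind the bottle.

```bash
cat >> h.py <<'E'
from scipy.spatial.transform import Rotation as Ro
d=np.array([-.2384,.9712,0]);n=np.array([-d[1],d[0],0]);o=np.array([.529,-.337,0])
Rt=np.c_[d,-n,[0,0,-1]]  # tool x along cradle x, y across, z down
def W(c):return o+d*c[0]+n*c[1]+[0,0,c[2]]
def C(p):q=p-o;return np.array([q@d,q@n,p[2]]).round(4)
def plan(c):
    s=ctrl.get_obs();R=Ro.from_quat(s["eef_rot"],scalar_first=True)
    print("now cradle",C(s["eef_pos"]),"shift",(R.inv().apply(W(c)-s["eef_pos"])).round(4),"rot",(R.inv()*Ro.from_matrix(Rt)).as_rotvec().round(4))
E
python3 -c "
from h import *
print(np.linalg.det(Rt));plan([-.155,-.002,.231]);plan([-.155,-.002,.068])"
```

```text
1.000064
now cradle [-0.1186  0.3793  0.2305] shift [ 0.3762  0.0721 -0.0005] rot [-1.0000e-03 -1.3000e-03 -1.4767e+00]
now cradle [-0.1186  0.3793  0.2305] shift [0.3762 0.0723 0.1625] rot [-1.0000e-03 -1.3000e-03 -1.4767e+00]
```

The rows are not in the units I measure in: shifts go in shares of 0.5 m and turns go in shares of 4 rad. I convert before sending: 0.376 m / 0.5 = 0.752, 0.36 m / 0.5 = 0.72, -1.477 rad / 4 = -0.3693.

```bash
python3 jog.py '[{"dx": 0.08,"dy": 0.014,"rz": -0.04,"jaw": 0},{"dx": 0.16,"dy": 0.028,"rz": -0.08,"jaw": 0},{"dx": 0.24,"dy": 0.042,"rz": -0.12,"jaw": 0},{"dx": 0.32,"dy": 0.06,"rz": -0.16,"jaw": 0},{"dx": 0.4,"dy": 0.08,"rz": -0.2,"jaw": 0},{"dx": 0.48,"dy": 0.094,"rz": -0.24,"jaw": 0},{"dx": 0.56,"dy": 0.108,"rz": -0.28,"jaw": 0},{"dx": 0.64,"dy": 0.122,"rz": -0.32,"jaw": 0},{"dx": 0.72,"dy": 0.136,"rz": -0.36,"jaw": 0},{"dx": 0.752,"dy": 0.144,"rz": -0.3693,"jaw": 0}]'; python3 -c "
from h import *
plan([-.155,-.002,.068])"
```

```text
time_s: 1.35
eef_pos: [0.5698, -0.4861, 0.2301]
eef_rot: [-0.001, 0.615, 0.788, 0.0]
wrist_force: [0.4, -0.5, -0.2]
opening: -0.004
grasp_force: 0.0
now cradle [-0.1545 -0.004   0.2301] shift [-0.0007 -0.002   0.1621] rot [-0.0002 -0.0014  0.005 ]
```

Scaled: 0.162 m / 0.5 = 0.324, -0.001 m / 0.5 = -0.002.

```bash
python3 jog.py '[{"dy": -0.002,"dz": 0.1,"jaw": 0},{"dy": -0.002,"dz": 0.2,"jaw": 0},{"dy": -0.002,"dz": 0.28,"jaw": 0},{"dy": -0.002,"dz": 0.324,"jaw": 0},{"dy": -0.002,"dz": 0.324,"jaw": 0}]'; python3 - <<'E'
from h import *
import cv2
plan([-.1,-.003,.068])
a=cam.camera("scene")[210:360,255:455]
cv2.imwrite("pics/c2.png",cv2.resize(a,None,fx=4,fy=4,interpolation=2))
E
```

```text
time_s: 1.98
eef_pos: [0.5658, -0.4868, 0.067]
eef_rot: [-0.002, 0.617, 0.787, 0.0]
wrist_force: [-0.1, -0.5, 0.7]
opening: -0.001
grasp_force: 0.0
now cradle [-1.542e-01 -1.000e-04  6.700e-02] shift [ 0.0542  0.0029 -0.0008] rot [-0.0018 -0.0036  0.0002]
```

View pics/c2.png

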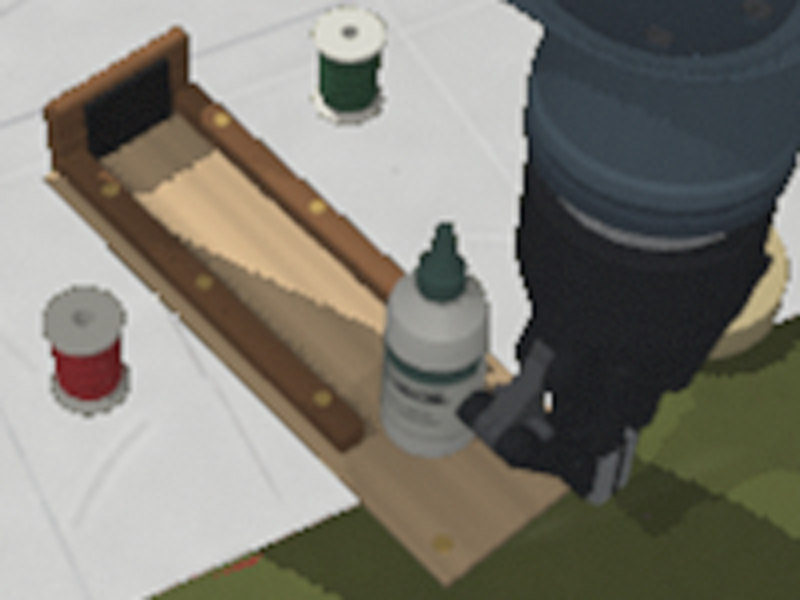

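The bottle is still upright with its nozzle at crop pixel (446,228), and the fingers are behind it at about (490–610,430–490). The finger shape looks odd, so I'll project the TCP to check.

```bash
python3 - <<'E'
from h import *
s=ctrl.get_obs();R=Ro.from_quat(s["eef_rot"],scalar_first=True)
p=P["scene"];f=240/np.tan(np.radians(p["fovy"])/2)
for v in([0,0,0],[.011,0,0],[-.011,0,0],[0,.0145,0],[0,-.0145,0],[0,0,-.073],[.038,.0,-.073]):
    c=p["view"]@np.r_[s["eef_pos"]+R.apply(v),1]
    u=np.array([p["cx"]-f*c[0]/c[2],p["cy"]+f*c[1]/c[2]]);print(v,((u-[255,210])*4).round())
E
```

```text
[0, 0, 0] [593. 472.]
[0.011, 0, 0] [571. 451.]
[-0.011, 0, 0] [615. 492.]
[0, 0.0145, 0] [622. 449.]
[0, -0.0145, 0] [564. 495.]
[0, 0, -0.073] [616. 354.]
[0.038, 0.0, -0.073] [535. 283.]
```

The TCP projects onto the fingertips at (593,472). The left piece is the linkage knuckle, high and off to the side. Now the tipping push.

Scaled: 0.08 m / 0.5 = 0.16, 0.003 m / 0.5 = 0.006.

```bash
python3 jog.py '[{"dx": 0.04,"dy": 0.006,"jaw": 0},{"dx": 0.08,"dy": 0.006,"jaw": 0},{"dx": 0.1,"dy": 0.006,"jaw": 0},{"dx": 0.112,"dy": 0.006,"jaw": 0},{"dx": 0.124,"dy": 0.006,"jaw": 0},{"dx": 0.136,"dy": 0.006,"jaw": 0},{"dx": 0.148,"dy": 0.006,"jaw": 0},{"dx": 0.16,"dy": 0.006,"jaw": 0}]'; python3 - <<'E'
from h import *
import cv2
plan([-.06,-.003,.068])
a=cam.camera("scene")[210:360,255:455]
cv2.imwrite("pics/c3.png",cv2.resize(a,None,fx=3,fy=3,interpolation=2))
E
```

```text
time_s: 3.02
eef_pos: [0.5504, -0.409, 0.0691]
eef_rot: [-0.0, 0.617, 0.787, 0.0]
wrist_force: [-0.6, -0.1, -0.5]
opening: 0.002
grasp_force: 0.0
now cradle [-0.075  -0.0036  0.0691] shift [ 0.015  -0.0006  0.0011] rot [-0.0002 -0.0003  0.0001]
```

View pics/c3.png

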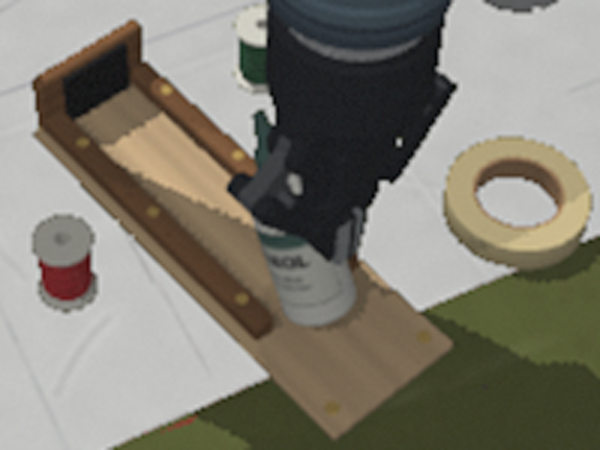

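The bottle is tilting towards the stop: the nozzle is at crop (262,125) and the base at (318,310). I'll keep pushing.

Scaled: 0.03 m / 0.5 = 0.06, 0.024 m / 0.5 = 0.048.

```bash
python3 jog.py '[{"dx": 0.012,"jaw": 0},{"dx": 0.024,"jaw": 0},{"dx": 0.036,"jaw": 0},{"dx": 0.048,"jaw": 0},{"dx": 0.06,"jaw": 0},{"dx": 0.06,"jaw": 0},{"dx": 0.06,"jaw": 0}]';  python3 jog.py '[{"dx": -0.08,"jaw": 0},{"dx": -0.16,"jaw": 0},{"dx": -0.16,"jaw": 0}]'; python3 - <<'E'
from h import *
import cv2
plan([-.12,-.001,.018])
a=cam.camera("scene")[210:360,255:455]
cv2.imwrite("pics/c4.png",cv2.resize(a,None,fx=3,fy=3,interpolation=2))
E
```

```text
time_s: 3.95
eef_pos: [0.5435, -0.3804, 0.0694]
eef_rot: [0.0, 0.617, 0.787, -0.0]
wrist_force: [0.6, -0.3, 0.8]
opening: 0.005
grasp_force: 0.0
time_s: 4.32
eef_pos: [0.5625, -0.4612, 0.0694]
eef_rot: [0.001, 0.618, 0.786, -0.0]
wrist_force: [0.2, 0.6, -0.1]
opening: 0.001
grasp_force: 0.0
now cradle [-0.1286 -0.0029  0.0694] shift [ 0.0087 -0.0019  0.0514] rot [ 0.0007  0.0022 -0.0023]
```

View pics/c4.png

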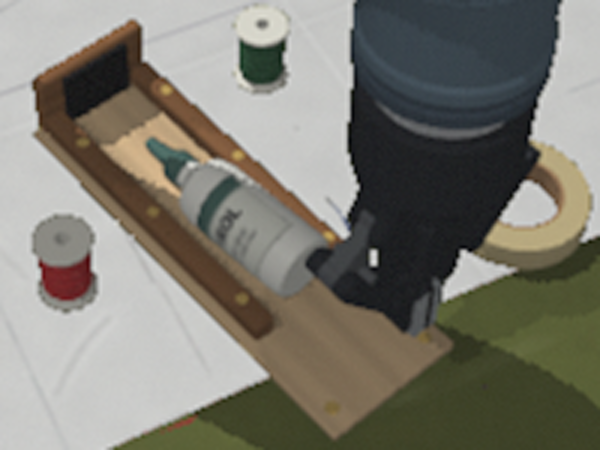

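The bottle lies between the rails with its nozzle tip at crop (150,143), pointing at the stop. I'll descend behind the base and measure the remaining gap.

```bash
python3 jog.py '[{"dy": -0.004,"dz": 0.06,"jaw": 0},{"dy": -0.004,"dz": 0.102,"jaw": 0},{"dy": -0.004,"dz": 0.102,"jaw": 0}]'; python3 - <<'E'
from h import *
print("tip",C(onz("scene",150/3+255,143/3+210,.026)))
plan([-.013,-.001,.018])
E
```

```text
time_s: 4.75
eef_pos: [0.5591, -0.456, 0.0153]
eef_rot: [-0.003, 0.617, 0.787, 0.001]
wrist_force: [-0.1, -0.3, -0.3]
opening: 0.002
grasp_force: 0.0
tip [0.0652 0.0051 0.026 ]
now cradle [-0.1227 -0.0009  0.0153] shift [ 0.1098  0.0002 -0.0021] rot [-0.0026 -0.0051  0.0008]
```

Scaled: 0.1 m / 0.5 = 0.2, -0.002 m / 0.5 = -0.004.

```bash
python3 jog.py '[{"dx": 0.04,"dz": -0.004,"jaw": 0},{"dx": 0.08,"dz": -0.004,"jaw": 0},{"dx": 0.1,"dz": -0.004,"jaw": 0},{"dx": 0.116,"dz": -0.004,"jaw": 0},{"dx": 0.132,"dz": -0.004,"jaw": 0},{"dx": 0.148,"dz": -0.004,"jaw": 0},{"dx": 0.164,"dz": -0.004,"jaw": 0},{"dx": 0.18,"dz": -0.004,"jaw": 0},{"dx": 0.192,"dz": -0.004,"jaw": 0},{"dx": 0.2,"dz": -0.004,"jaw": 0}]'; python3 jog.py '[{"dx": 0.004,"jaw": 0},{"dx": 0.008,"jaw": 0}]';python3 jog.py '[{"dx": 0.004,"jaw": 0},{"dx": 0.006,"jaw": 0}]'; python3 -c "
from h import *
plan([-.013,-.001,.018])"
```

```text
time_s: 6.0
eef_pos: [0.5366, -0.3608, 0.0203]
eef_rot: [-0.0, 0.617, 0.787, 0.0]
wrist_force: [0.6, -0.7, 1.0]
opening: 0.003
grasp_force: 0.4
time_s: 6.25
eef_pos: [0.5357, -0.3574, 0.0203]
eef_rot: [0.0, 0.617, 0.787, 0.0]
wrist_force: [0.6, -1.1, -0.3]
opening: -0.002
grasp_force: 0.4
time_s: 6.5
eef_pos: [0.535, -0.3545, 0.0203]
eef_rot: [-0.0, 0.617, 0.787, -0.0]
wrist_force: [-0.0, -1.0, 0.4]
opening: 0.0
grasp_force: 0.3
now cradle [-0.0184 -0.0016  0.0203] shift [ 0.0054 -0.0006  0.0023] rot [-0.0001 -0.      0.0002]
```

No contact force from the stop yet. I'll advance in small steps.

Scaled: 0.002 m / 0.5 = 0.004, 0.001 m / 0.5 = 0.002.

```bash
for i in 1; do python3 jog.py '[{"dx": 0.002,"jaw": 0},{"dx": 0.004,"jaw": 0}]'; done; python3 jog.py '[{"dx": 0.002,"jaw": 0},{"dx": 0.004,"jaw": 0}]'|grep -E 'pos|wrist'; python3 - <<'E'
from h import *
import cv2
a=cam.camera("scene")[210:360,255:455]
cv2.imwrite("pics/c5.png",cv2.resize(a,None,fx=4,fy=4,interpolation=2))
E
```

```text
time_s: 6.75
eef_pos: [0.5346, -0.3525, 0.0203]
eef_rot: [0.0, 0.617, 0.787, 0.0]
wrist_force: [0.5, -0.2, 0.4]
opening: 0.004
grasp_force: 0.3
eef_pos: [0.5341, -0.3505, 0.0203]
wrist_force: [-0.4, -0.6, 0.3]
```

View pics/c5.png

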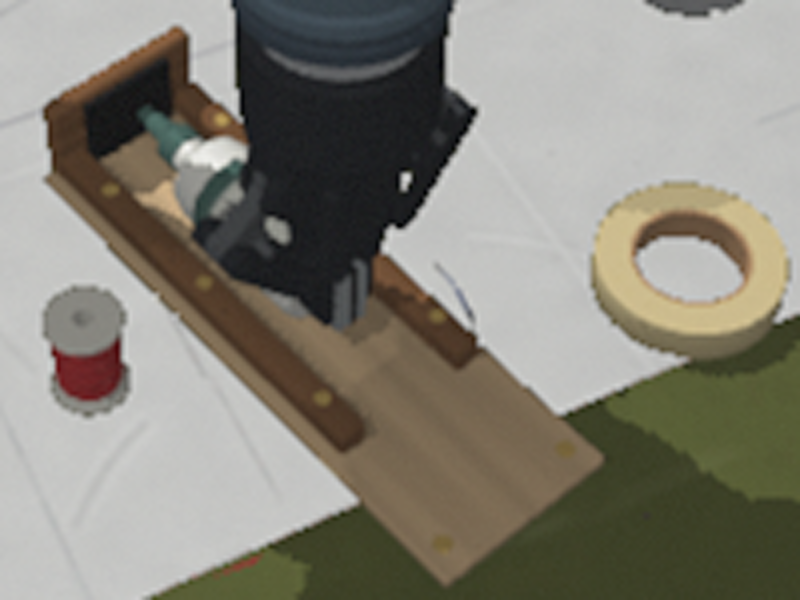

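The nozzle tip is at crop (143,107), just short of the black pad. I'll continue until the force rises.

Scaled: 0.002 m / 0.5 = 0.004, 0.001 m / 0.5 = 0.002.

```bash
python3 -c "
from h import *
print(C(onz('scene',143/4+255,107/4+210,.026)))"
python3 jog.py '[{"dx": 0.002,"jaw": 0},{"dx": 0.004,"jaw": 0}]'|grep -E 'pos|wrist'; python3 jog.py '[{"dx": 0.002,"jaw": 0},{"dx": 0.004,"jaw": 0}]'|grep -E 'pos|wrist'
```

```text
[ 0.119  -0.0053  0.026 ]
eef_pos: [0.5336, -0.3486, 0.0203]
wrist_force: [0.5, -0.9, -0.2]
eef_pos: [0.5334, -0.3474, 0.0206]
wrist_force: [1.1, -4.5, 0.7]
```

Scaled: 0.001 m / 0.5 = 0.002.

```bash
python3 jog.py '[{"dx": 0.002,"jaw": 0},{"dx": 0.002,"jaw": 0}]'|grep -E 'pos|wrist'; python3 jog.py '[{"dx": -0.02,"jaw": 0},{"dx": -0.06,"jaw": 0},{"dx": -0.16,"jaw": 0},{"dx": -0.24,"jaw": 0},{"dx": -0.24,"dz": -0.12,"jaw": 0},{"dx": -0.24,"dz": -0.24,"jaw": 0},{"dx": -0.24,"dz": -0.24,"jaw": 0}]'; python3 - <<'E'
from h import *
import cv2
a=cam.camera("scene")[210:360,255:455]
cv2.imwrite("pics/c6.png",cv2.resize(a,None,fx=4,fy=4,interpolation=2))
E
```

```text
eef_pos: [0.5336, -0.3473, 0.0211]
wrist_force: [1.6, -5.5, -0.2]
time_s: 8.68
eef_pos: [0.5643, -0.4654, 0.1475]
eef_rot: [0.005, 0.617, 0.787, -0.001]
wrist_force: [-0.4, 0.2, 0.8]
opening: 0.003
grasp_force: 0.0
```

View pics/c6.png

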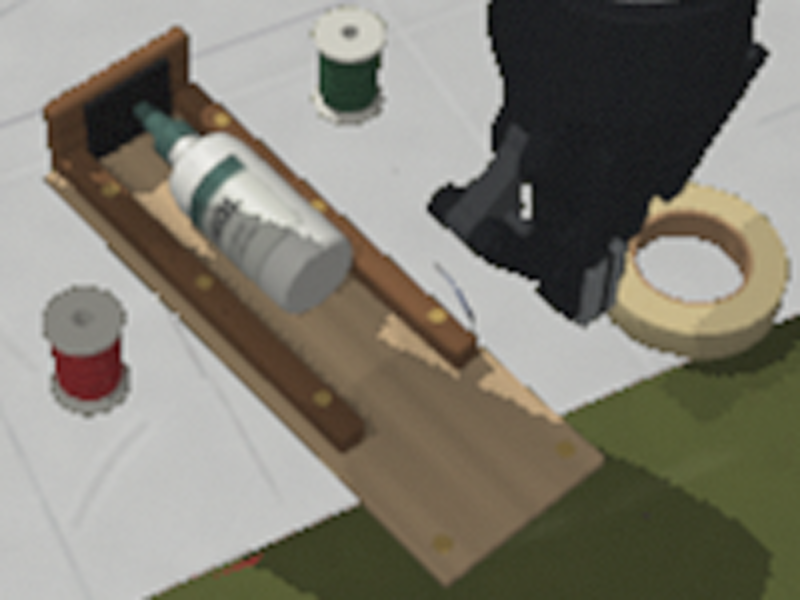

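The bottle lies in the cradle with its nozzle tip at crop (138,103), against the pad. Spools and tape are where they started, and the gripper is clear. I'll hand in.

```bash
python3 -c "
from bench import ctrl, cam, workorder
print(workorder.hand_in())"
```

```text
the job is handed in; nothing more can be done
None
```

The bottle was pushed over into the cradle and slid until its nozzle met the rubber stop (about 5.5 N felt at contact), with the spools and tape untouched and the arm backed away; the job is handed in, and no verdict was returned.

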